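# Lay the standing die riser down against the end stop

### The job

Using only the fingertips, which fit into its open top, tip the tall hollow aluminium riser away from the heel bar that runs through its foot, towards the end stop, and ease it down gently all the way until it lies flat on its side on the steel plate; it must not drop. Then lightly push the lying riser along the plate by its foot end until its open end sits square and flush against the end stop; never grip or lift it, and leave everything else where it is.

Things in the scene. Friction and masses are not known exactly. Their poses are not given: they have to be found in the camera images.
- plate: Fixed dark steel plate, 350 (x) by 250 (y) by 15 mm thick, lying level on the table; position and yaw vary. Origin at the centre of its underside, z up, x from the heel bar towards the end stop. Top face at z = 15 mm. The heel bar and the end stop are fixed on it.
- heel (a point): Heel bar on the plate: bright steel bar along the plate's y, 12 mm thick, 150 mm long, 16 mm high above the plate's top. The point is the middle of its front face (towards the end stop), at the plate's top: plate x = -90 mm. It keeps the riser's foot from kicking back while the riser is lowered.
- stop (a point): End stop on the plate: bright steel block, 140 mm long along the plate's y, 25 mm thick, 35 mm high above the plate's top. The point is the middle of its near face (towards the heel bar), at the plate's top: plate x = 130 mm.
- riser: Tall loose hollow aluminium riser, 0.5 to 0.8 kg: square tube 70 by 70 mm, 150 mm tall, open top and bottom. Origin at the centre of its foot, z along it from foot to open top, x towards the end stop within a few degrees. Front (+x) and rear (-x) walls 8 mm thick, side walls 6 mm; opening 54 mm (x) by 58 mm (y). It pivots on its front wall's bottom edge; balance at about 24 degrees.
- riser_arch (a point): Top of the 30 mm high arch cut through the riser's two side walls at the foot, on its axis. The heel bar passes through it, about 4 mm behind the front wall; nothing fastens the riser. Once laid down, the front wall is underneath, the rear wall on top, 70 mm above the plate, and the open end is about 58 mm short of the end stop.
- riser_toe (a point): Point at the bottom edge of the riser's front wall, in the middle: 35 mm from the riser's origin along its x. It stays down on the plate throughout.
- riser_mouth (a point): Centre of the riser's open top (mouth), 150 mm from the riser's origin along its z.
- bushing: Brass guide bushing standing on the plate beside the work, 36 mm diameter, 40 mm high; origin at the centre of its underside. Leave alone.
- screw: Dark cap screw standing on its head on the plate beside the riser, 24 mm diameter head, 56 mm high; origin at the centre of its underside. Leave alone.
- dowel: Steel dowel pin standing on the plate beside the work, 20 mm diameter, 50 mm high; origin at the centre of its underside. Leave alone.
- spacer: Solid steel spacer block standing on the table, 50 by 50 by 90 mm high; origin at the centre of its underside. Leave alone.
- bottle: Clear water bottle standing on the table, 62 mm diameter, 200 mm high; origin at the centre of its underside. Leave alone.
- hammer: Hammer lying on the table along its own x. Leave alone.
- driver: Screwdriver lying on the table along its own x. Leave alone.
There are look-alikes about, which are no part of the job. What is shaped like the riser but blue, orange or purple is not meant.

How it is judged:
On the way, in this order (a step that is already met when the one before it is completed fails the run):
1. the riser lies flat on its front wall on the plate, mouth towards the end stop (angle between riser's own z axis and vertical between 1.51 and 1.63 rad and height (world z) of riser_toe below 0.021 m and x of riser_mouth in the frame of plate above 0 m and z of riser_mouth in the frame of plate between 0.045 and 0.055 m and y of riser_mouth in the frame of plate between -0.05 and 0.05 m), for 0.2 s.
2. its mouth is flush against the end stop (all of step 1 and x of riser_mouth in the frame of plate between 0.126 and 0.133 m and angle between the z axis of riser and the x axis of plate, either way round below 0.05 rad), for 0.2 s.
At the end, for the whole second after the job is handed in: The riser lies at rest flat on its front wall on the plate (axis within 3.4 degrees of level), its mouth within 4 mm of the end stop's face, square to it within 0.05 rad, and no more than 50 mm to either side of the plate's centre line (all of step 2 and linear speed of riser below 0.01 m/s and angular speed of riser below 0.1 rad/s); the robot touches nothing.
It fails at once if the riser drops instead of being lowered (turning faster than 3 rad/s while more than 63 degrees over) (angle between riser's own z axis and vertical above 1.1 rad and angular speed of riser above 3 rad/s).
It fails at once if the riser is lifted: the bottom edge of its front wall rises more than 15 mm off the plate (height (world z) of riser_toe above 0.03 m).
It fails at once if the riser is pinched or shoved hard (fingers press it with more than 30 N) (contact force between the fingers and riser above 30 N).
It fails at once if another thing is disturbed (moved more than 20 mm) (distance of any of bushing, screw, dowel, spacer, bottle, hammer, driver from where it was at the start of the episode above 0.02 m).
It also fails if it takes over 64 s, if anything falls off the work surface, if the arm or the gripper's body presses on something with over 40 N, if the wrist force passes 120 N, or if a joint passes its speed limit or range.

### The arm

A 7-joint arm with a two-finger parallel gripper is mounted at the origin on the work surface. World frame = base frame: x ahead of the robot, y to its left, z up, the work surface at z = 0. Lengths are in m, angles in rad, forces in N, time in s.
With the tool pointing down it reaches from about 0.35 to 0.9 m from the base axis. Payload 19.9 kg.
Tool frame: the origin (TCP) lies between the finger pads; the fingertips stand 25 mm ahead of it and the grasp point (between the pads) lies 6 mm ahead of it (tip_extent is the distance from the TCP to the fingertips, in m); z points along the fingers, y is the line along which they close (so a half turn about z gives the same grasp; the last joint's range is limited). The gripper opens to 85 mm and grips with 20 to 120 N. Pads are 22 mm wide; open, the fingers measure 114 mm over their backs; the gripper's body (76 mm by 85 mm) begins 54 mm behind the grasp point. The pads swing forward as they close: fully open they stand 13 mm farther back than shut.
Start: joints at [-1.373, 0.417, -0.01, 1.614, 0.005, 1.111, -0.053], TCP at [0.148, 0.607, 0.256] pointing down, gripper open.
Joint ranges: [-2.81, 2.81], [-0.39, 2.02], [-1.27, 1.25], [0.06, 2.57], [-1.19, 4.33], [0.19, 2], [-2.82, 2.82]. Speed limits (rad/s): [1.89, 1.89, 2.39, 2.39, 3.01, 3.01, 3.01].

### API

Orientations are given as a unit quaternion [w, x, y, z].
In Python, from cell import movep, move_linear, movej, move_gripper, pause, ik, read_state, snapshot, camera_model, Unreachable, hand_in, tip_extent gives the robot as it stands. Calls block until the motion is done:
- movep(position, orientation): joint-space move of the TCP to a pose.
- move_linear(position, velocity=0.15, rotation=None, max_force=None): straight line of the TCP; rotation=None keeps the orientation; velocity is the mean speed in m/s. With max_force (N) it stops when the force on the tool has changed by that much, and returns True; else False.
- movej(angles): joint-space move.
- move_gripper(opening, strength=None): opening from 0.0 (shut) to 1.0 (fully open); strength is the grip in N (None keeps the last); returns when the fingers have stopped.
- pause(seconds).
- ik(position, orientation): joint angles nearest the present ones, or None.
- read_state(): the state.
- snapshot(name): name is "scene" or "side" or "wrist"; returns (picture, depth): 420x560x3 uint8, red, green, blue; 420x560 float32, m along the optical axis (not along the pixel's ray), 0 where there is no reading.
- camera_model(name): a dict with "mtx" (3x3 intrinsics, pixels), "rvec" (rotation vector, rad) and "tvec" (3), from world to camera coordinates, as OpenCV has them. Camera axes: x right, y down, z forward; pixel columns grow to the right and rows downward; lengths in m; the calibration is good to about 2 mm. A picture is of the moment at which its call begins: read the wrist's pose just before it. camera_model takes no time and is no camera call; for the wrist camera it gives the pose at the moment of the call.
A pose or a line that the arm cannot do raises Unreachable and nothing moves.
- hand_in(): hands the job in; it is judged then, once.
The state is a dict: "time_s": time; "qpos": joint angles; "joint_vel": joint speeds; "tau": joint torques, N m; "position": TCP position; "eef_rot": TCP orientation; "wrist_force": force on the tool from outside, world axes, zero at the start; "torque": the same for the moment, N m; "finger_gap": opening from 0.0 (shut) to 1.0 (fully open); "gripper_force": force on a finger pad.
Only numpy, scipy, OpenCV 4.12 (cv2) and the standard library are available. Lean on these libraries where they do the work, as an engineer would, in place of code of your own. Each camera call takes 0.05 s, during which the arm holds its last target. There are 200 camera calls.

## Working session

There is one attempt and no reset: what is moved stays moved. The work goes in short steps, each a Python script; the robot and the scene stay as the last script left them, time stands still between calls to the robot, and variables do not carry over. Pictures are saved under pics/ and viewed, at most 10 in all, crops included, and the job is handed in when it is done.

```bash
mkdir -p pics; ls; cat > h.py <<'E'
import numpy as np, cv2
from cell import *
def snap(n,f=None):
    m=camera_model(n); p,d=snapshot(n)
    if f: cv2.imwrite('pics/'+f,p[:,:,::-1])
    return p,d,m
def cloud(d,m):
    K=np.array(m['mtx']);R=cv2.Rodrigues(np.array(m['rvec'],float))[0];t=np.array(m['tvec'],float).ravel()
    v,u=np.mgrid[:d.shape[0],:d.shape[1]]
    c=np.stack([(u-K[0,2])/K[0,0]*d,(v-K[1,2])/K[1,1]*d,d],-1)
    return (c-t)@R
E
python3 - <<'E'
from h import *
for n in ['scene','side']:
    p,d,m=snap(n,n+'1.png'); np.savez(n+'1.npz',p=p,d=d,P=cloud(d,m))
    R=cv2.Rodrigues(np.array(m['rvec'],float))[0];print(n,-R.T@np.array(m['tvec']).ravel())
s=read_state();print(s['eef_rot'],s['wrist_force'],tip_extent)
E
```

```text
pics
scene [ 1.10810065 -0.38249095  1.08798064]
side [ 0.42114968 -1.0341614   1.41254919]
[-1.77373367e-05  1.19614329e-01  9.92820282e-01 -5.46991553e-04] [ 0.60429868 -0.16910565 -0.32567442] 0.025
```

View pics/scene1.png

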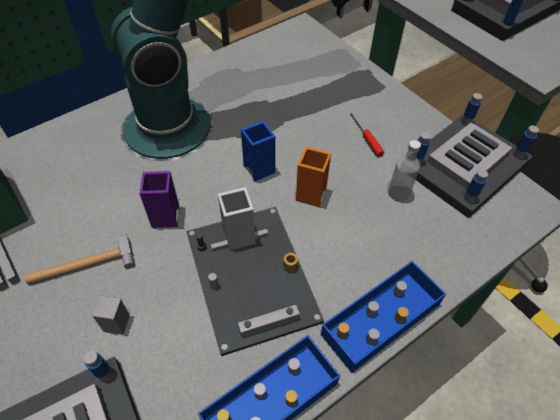

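View pics/side1.png

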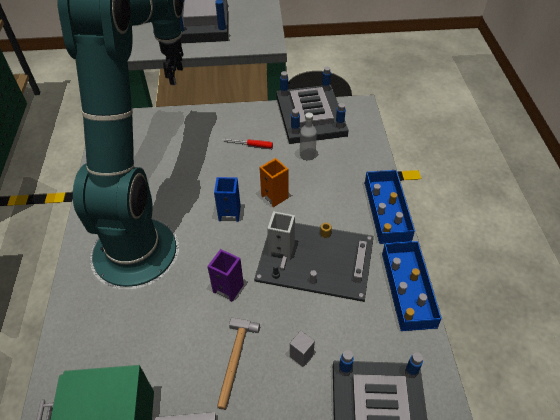

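Both views show four tube shapes. In the scene view they are bare aluminium (237,215), blue (258,150), orange (314,176) and purple (160,200). I choose the bare aluminium one: it stands on the plate with the heel bar at (240,240) through its foot, and the stop is at (268,320). The screw is at (201,243), the dowel at (212,281) and the bushing at (291,262).

```bash
cat > loc.py <<'E'
from h import *
for n in ['scene','side']:
    f=np.load(n+'1.npz');P=f['P'];p=f['p'].astype(int);d=f['d']
    z=P[...,2]; ok=d>0
    roi=ok&(P[...,0]>.3)&(P[...,0]<.9)&(abs(P[...,1])<.35)
    dark=(p.max(-1)<90)&roi&(z>.008)&(z<.022)
    k,l,st,c=cv2.connectedComponentsWithStats(dark.astype(np.uint8)); i=1+np.argmax(st[1:,4])
    q=P[l==i]; r=cv2.minAreaRect(q[:,:2].astype(np.float32)*1000)
    print(n,'plate',r,'z',np.median(q[:,2]))
    C=np.array(r[0])/1000
    grey=(np.ptp(p,axis=-1)<30)&roi&(np.hypot(P[...,0]-C[0],P[...,1]-C[1])<.2)
    for nm,a,b in [('heel',.027,.035),('stop',.045,.055),('riser',.160,.170)]:
        m=grey&(z>a)&(z<b)
        k,l,st,c=cv2.connectedComponentsWithStats(m.astype(np.uint8))
        for i in range(1,k):
            if st[i,4]>25:
                q=P[l==i]; print(nm,st[i,4],cv2.minAreaRect(q[:,:2].astype(np.float32)*1000),q[:,2].mean(),c[i])
    if n=='scene': cv2.imwrite('pics/crop.png',cv2.resize(f['p'][170:360,170:340,::-1],None,fx=3,fy=3,interpolation=cv2.INTER_CUBIC))
E
python3 loc.py
```

```text
scene plate ((594.85888671875, -82.45849609375), (247.9036102294922, 351.112548828125), 72.94011688232422) z 0.016828728957747355
heel 59 ((520.150634765625, 1.855886459350586), (34.05772018432617, 15.465435028076172), 74.00700378417969) 0.031799760910909074 [261.55932203 232.45762712]
heel 52 ((517.6668701171875, -56.0669059753418), (69.38240814208984, 5.432636737823486), 71.47705078125) 0.03075840730261589 [242.90384615 243.03846154]
heel 80 ((486.7584228515625, -104.29694366455078), (42.59493637084961, 15.432201385498047), 72.12498474121094) 0.031869890756798344 [219.45 244.1 ]
heel 58 ((733.47314453125, -152.43833923339844), (85.72972869873047, 3.318164110183716), 72.85576629638672) 0.03125638769607181 [259.43103448 329.5       ]
stop 66 ((517.8110961914062, -56.17302703857422), (69.90382385253906, 7.198318958282471), 70.11066436767578) 0.05039236128148687 [241.51515152 239.21212121]
stop 611 ((730.0241088867188, -123.41362762451172), (139.36668395996094, 27.89348602294922), 73.16777801513672) 0.051343741166211515 [268.19476268 318.41243863]
riser 350 ((486.1660461425781, -45.838340759277344), (70.33122253417969, 74.03363037109375), 71.42665100097656) 0.16558303609176928 [235.37428571 202.06571429]
side plate ((590.7272338867188, -85.86955261230469), (253.550537109375, 350.77288818359375), 73.26506805419922) z 0.014694644485706485
heel 46 ((485.08929443359375, -104.65655517578125), (51.799190521240234, 12.193296432495117), 73.39094543457031) 0.030923748472460637 [283.10869565 261.2173913 ]
stop 253 ((727.6705932617188, -126.2859878540039), (141.2621612548828, 24.812284469604492), 73.17229461669922) 0.04989259697875556 [359.86956522 259.01976285]
riser 177 ((483.5211486816406, -48.91654968261719), (76.60993194580078, 70.83145904541016), 71.40330505371094) 0.1645513590531165 [280.92655367 221.98870056]
```

View pics/crop.png

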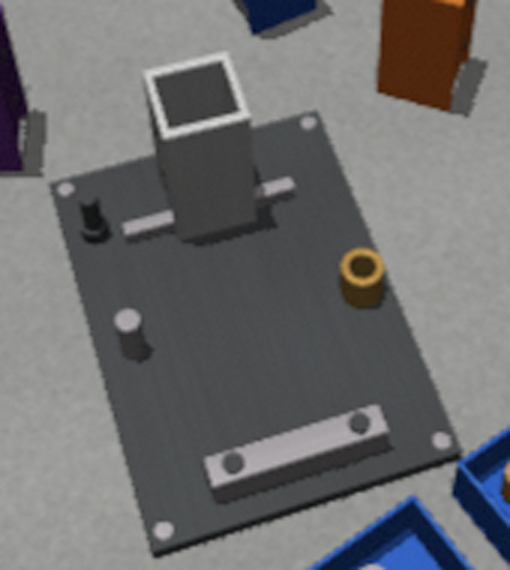

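The crop confirms it: the bare aluminium tube stands astride the heel bar, with its open top at about (195,95) in the crop. The measured height (0.165), the size (70 mm) and plate x (-113 mm) agree with the description. Next I check IK for the tipping path and the clearance to the neighbours.

```bash
cat >> h.py <<'E'
from scipy.spatial.transform import Rotation as Rn
PC=np.array([.593,-.0842]); PY=np.radians(-16.87); RY=np.radians(-18.55)
RC=np.array([.4848,-.0474])      # riser centre
def ax(y): return np.array([np.cos(y),np.sin(y)])
def quat(tau,yaw,sg,inplane=True):
    h=np.r_[ax(yaw),0]; k=np.array([0,0,1.]); z=-(np.sin(tau)*h+np.cos(tau)*k)
    w=np.cos(tau)*h-np.sin(tau)*k
    y=sg*(w if inplane else np.cross(k,h))
    q=Rn.from_matrix(np.c_[np.cross(y,z),y,z]).as_quat(); return q[[3,0,1,2]]
T0=RC+.035*ax(RY)-.002*ax(RY)    # toe
def pose(th,tau,a=.014,hw=.0245,sg=1,lift=0.):
    u=lambda t:np.array([np.sin(t),np.cos(t)]); w=lambda t:np.array([np.cos(t),-np.sin(t)])
    E=-.062*w(th)+.150*u(th); c=E-a*u(tau)+hw*w(tau)+(tip_extent+lift)*u(tau)
    return np.r_[T0+c[0]*ax(RY),.015+c[1]],quat(tau,RY,sg)
def toplate(xy):
    d=np.asarray(xy)-PC; return np.array([d@ax(PY),d@ax(PY+np.pi/2)])
def fromplate(x,y): return PC+x*ax(PY)+y*ax(PY+np.pi/2)
E
python3 - <<'E'
from h import *
print('riser plate',toplate(RC),'stop',toplate([.7288,-.1248]))
for sg in (1,-1):
    for th,ta in [(0,0),(.4,.4),(.8,.8),(1.2,.8),(1.6,.8),(1.6,.9)]:
        q=ik(*pose(th,ta,sg=sg)); print(sg,th,ta,None if q is None else np.round(q,2))
    q=ik(np.r_[fromplate(-.1,0),.1],quat(0,PY,sg,False));print('push',None if q is None else np.round(q,2))
for n in ['scene','side']:
    f=np.load(n+'1.npz');P=f['P'];z=P[...,2]
    d=P[...,:2]-PC; X=d@ax(PY);Y=d@ax(PY+np.pi/2)
    for a,b in [(.05,.085)]:
        m=((z>a)&(z<b)&(abs(X)<.17)&(abs(Y)<.13)).astype(np.uint8)
        k,l,st,c=cv2.connectedComponentsWithStats(m)
        for i in range(1,k):
            if st[i,4]>5: print(n,np.round(c[i]),st[i,4],X[l==i].mean().round(3),Y[l==i].mean().round(3),z[l==i].max())
E
```

```text
riser plate [-0.11422309  0.00381657] stop [0.1417381  0.00055651]
1 0 0 [-0.74  0.4   0.94  2.06 -0.41  0.88  0.1 ]
1 0.4 0.4 [-0.4   0.69  0.74  1.64 -0.46  1.42  0.17]
1 0.8 0.8 [-0.22  1.05  0.74  1.19 -0.53  1.93  0.21]
1 1.2 0.8 [-0.13  1.17  0.68  0.99 -0.56  1.97  0.15]
1 1.6 0.8 [-0.06  1.29  0.63  0.82 -0.58  1.98  0.1 ]
1 1.6 0.9 None
push [-0.5   0.51  0.68  2.06 -0.48  0.73  1.76]
-1 0 0 [ 0.92  0.48 -1.08  2.01  0.52  0.96  2.39]
-1 0.4 0.4 [ 0.8   0.85 -1.09  1.59  0.52  1.5   2.43]
-1 0.8 0.8 [ 0.65  1.19 -1.09  1.15  0.51  1.97  2.44]
-1 1.2 0.8 [ 0.52  1.23 -0.91  0.95  0.48  1.99  2.58]
-1 1.6 0.8 [ 0.42  1.3  -0.73  0.79  0.42  1.98  2.7 ]
-1 1.6 0.9 None
push [-0.77  0.71  1.08  2.07 -0.83  0.89 -1.07]
scene [239. 235.] 232 -0.083 0.001 0.0849172008805482
scene [200. 237.] 58 -0.108 -0.095 0.0785202665695271
scene [291. 259.] 120 0.017 0.101 0.06089337315250423
scene [213. 278.] 75 0.01 -0.092 0.07024380608004954
scene [269. 318.] 539 0.143 0.003 0.059922720753579246
side [325. 227.] 44 0.014 0.096 0.06278428955994896
side [281. 247.] 169 -0.109 -0.024 0.08485588501229124
side [360. 259.] 135 0.14 -0.004 0.05959671239354762
side [275. 267.] 37 -0.111 -0.101 0.07531978305615165
side [313. 274.] 48 0.007 -0.098 0.07204202331398411
```

```bash
python3 - <<'E'
from h import *
s=read_state(); move_linear(np.r_[s['position'][:2],.36],velocity=.25)
p,q=pose(0,0,hw=.027); p[2]=.30; p[:2]-=0
movep(p,q); move_gripper(.235); print(read_state()['finger_gap'],read_state()['position']-p,read_state()['qpos'])
pi,d,m=snap('wrist','w1.png'); P=cloud(d,m);z=P[...,2]
M=((d>0)&(z>.158)&(z<.172)&(np.hypot(*(P[...,:2]-RC).transpose(2,0,1))<.08))
pts=P[M]; print(len(pts),cv2.minAreaRect(pts[:,:2].astype(np.float32)*1000),np.median(pts[:,2]),read_state()['time_s'])
E
```

```text
0.23437793549289243 [-5.97718521e-07  6.69581934e-06  8.35799813e-07] [-0.80610333  0.17035868  0.94184444  1.92125036 -0.15261358  1.12406315
 -0.12864774]
3484 ((486.091796875, -47.30410385131836), (70.54535675048828, 70.19291687011719), 71.42854309082031) 0.16465502955226746 3.9583
```

View pics/w1.png

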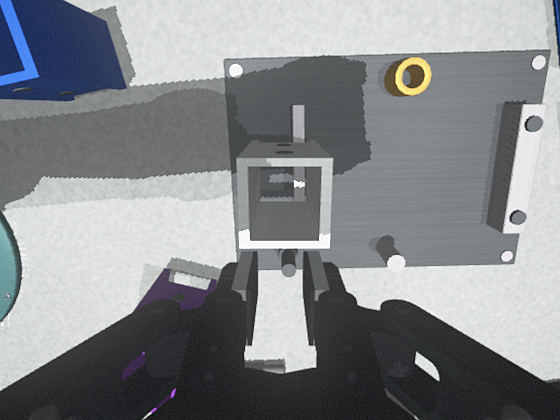

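The wrist view shows the fingers centred on the mouth at (285,203), with the dowel and bushing clear. The centre agrees to 1.5 mm with the first measurement. I insert the fingers and start tipping.

```bash
sed -i 's/RC=np.array(\[.4848,-.0474\])/RC=np.array([.4857,-.0474])/' h.py; cat >> h.py <<'E'
TM=.55
def go(ths,v=.03,f=10,hw=.0245):
    for th in ths:
        p,q=pose(th,min(th,TM),hw=hw); r=move_linear(p,velocity=v,rotation=q,max_force=f)
        s=read_state(); print(round(th,2),r,np.round(s['wrist_force'],1),round(s['time_s'],1))
        if r: break
    return r
E
python3 - <<'E'
from h import *
p,q=pose(0,0,hw=.027)
print(read_state()['wrist_force'])
r=move_linear(p+[0,0,.03],velocity=.12,rotation=q)
r=move_linear(p,velocity=.04,max_force=6); print(r,read_state()['wrist_force'],read_state()['position']-p)
if not r: go([.05,.1,.15,.2,.25,.3],v=.03)
snap('side','s2.png')
i=cv2.imread('pics/s2.png')[150:310,200:400];cv2.imwrite('pics/s2c.png',cv2.resize(i,None,fx=3,fy=3))
E
```

```text
[0.35187726 0.51622792 0.64769861]
False [-0.9205022  -0.52067565 -0.53613706] [ 9.42030764e-05 -7.14245005e-05  1.38688638e-04]
0.05 False [ 0.5 -0.3 -0.3] 6.1
0.1 False [-0.8  0.6  0.7] 6.6
0.15 False [-1.6  0.4  0. ] 7.0
0.2 False [-1.   1.2 -0.3] 7.4
0.25 False [-0.4  0.3  1.1] 7.8
0.3 False [-0.6  0.1 -0.1] 8.3
```

View pics/s2c.png

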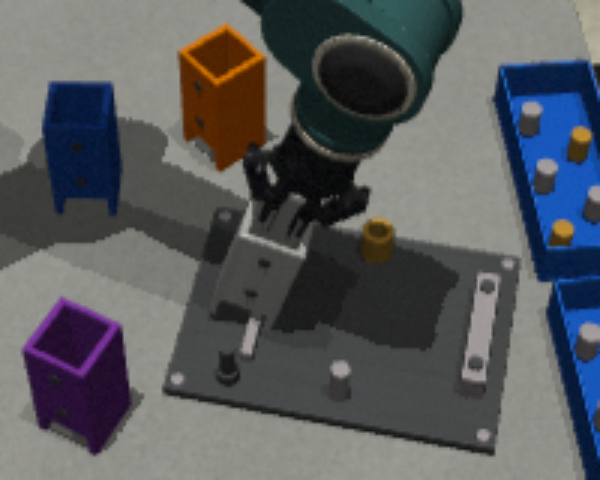

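The view shows the riser tipping with both fingers inside its mouth (around (275,235)) and its foot at the heel. I continue past balance and lower it.

```bash
python3 - <<'E'
from h import *
r=go(np.arange(.36,1.33,.08),v=.025,f=12)
snap('side','s3.png')
i=cv2.imread('pics/s3.png')[150:310,200:400];cv2.imwrite('pics/s3c.png',cv2.resize(i,None,fx=3,fy=3))
E
```

```text
0.36 False [-1.1  0.7 -0.3] 8.9
0.44 False [-0.1 -0.5 -0.5] 9.5
0.52 False [ 0.8 -0.4  0. ] 10.2
0.6 False [-0.2 -0.7 -0.5] 10.9
0.68 False [ 0.7  0.7 -0.2] 11.6
0.76 False [0.1 0.3 0.2] 12.2
0.84 False [ 1.2 -0.5 -0.5] 12.9
0.92 False [ 1.4  0.1 -0.8] 13.6
1.0 False [ 1.9 -0.3 -0.8] 14.2
1.08 False [ 2.6 -1.8 -1.4] 14.9
1.16 False [ 2.3 -1.2 -1.6] 15.6
1.24 False [ 1.1 -0.7 -2.5] 16.2
1.32 False [ 0.3 -0.3 -1.6] 16.9
```

View pics/s3c.png

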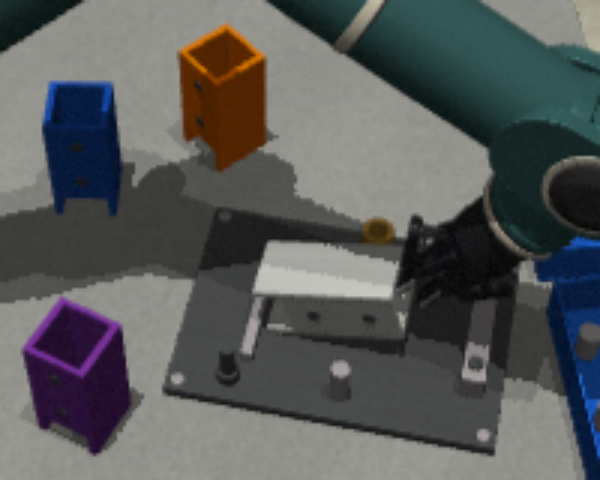

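The riser is leaning far over, its upper wall resting on the fingers at (400,280), and it is not yet flat. I measure its angle from depth before finishing.

```bash
cat >> h.py <<'E'
def top(n='side'):
    p,d,m=snap(n); P=cloud(d,m); D=P[...,:2]-PC; X=D@ax(PY);Y=D@ax(PY+np.pi/2);z=P[...,2]
    M=(d>0)&(X>-.085)&(X<.05)&(abs(Y)<.025)&(z>.06)&(z<.14)&(p.min(-1)>90)
    c,*_=np.linalg.lstsq(np.c_[X[M],Y[M],np.ones(M.sum())],z[M],rcond=None)
    print(n,M.sum(),'slope',np.degrees(np.arctan(c[0])).round(1),'tilt',np.degrees(np.arctan(c[1])).round(1),'z at x=0',c[2].round(4))
E
python3 -c "
from h import *
top('side')
p,q=pose(1.32,TM);print(read_state()['position']-p)"
```

```text
side 490 slope 14.1 tilt -1.6 z at x=0 0.1075
[-5.55731551e-05  4.93969363e-05  8.12811727e-05]
```

It measures 75.9°, which matches the commanded 1.32 rad. I continue down to flat.

```bash
python3 - <<'E'
from h import *
r=go([1.38,1.44,1.5,1.55,1.60,1.64],v=.015,f=10)
top('side')
snap('side','s4.png')
i=cv2.imread('pics/s4.png')[150:310,200:400];cv2.imwrite('pics/s4c.png',cv2.resize(i,None,fx=3,fy=3))
E
```

```text
1.38 False [ 1.2  0.2 -1.6] 17.8
1.44 False [ 1.1 -0.  -2.9] 18.6
1.5 False [ 1.1 -0.1 -3.3] 19.4
1.55 False [ 1.2 -0.  -2.3] 20.1
1.6 False [0.3 0.6 0.5] 20.8
1.64 False [ 0.   0.6 -0. ] 21.4
side 497 slope -0.3 tilt -1.0 z at x=0 0.0847
```

View pics/s4c.png

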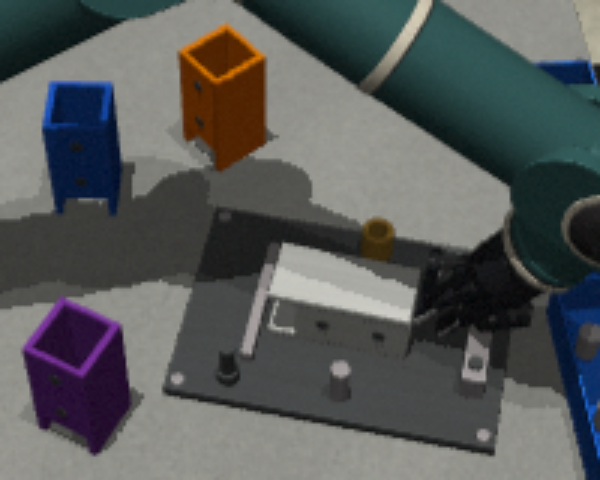

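The riser lies flat (slope −0.3°, top at 0.085). I withdraw, close in behind the foot and re-measure it.

```bash
cat >> h.py <<'E'
def lying(n):
    p,d,m=snap(n); P=cloud(d,m); D=P[...,:2]-PC; X=D@ax(PY);Y=D@ax(PY+np.pi/2);z=P[...,2]
    M=(d>0)&(abs(X)<.16)&(abs(Y)<.07)&(z>.079)&(z<.091)&(p.min(-1)>60)
    k,l,st,c=cv2.connectedComponentsWithStats(M.astype(np.uint8)); M=l==1+np.argmax(st[1:,4])
    r=cv2.minAreaRect(np.c_[X[M],Y[M]].astype(np.float32)*1000); print(n,M.sum(),np.round(r[0],1),np.round(r[1],1),round(r[2],2)); return r
E
python3 - <<'E'
from h import *
p,q=pose(1.64,TM)
r=move_linear(pose(1.64,TM,lift=.10)[0],velocity=.12,max_force=10);print(r)
s=read_state();move_linear(np.r_[s['position'][:2]-.05*ax(PY),.33],velocity=.25)
Q=quat(0,PY,1,False); h=np.r_[fromplate(-.125,0),.28]
movep(h,Q); s=read_state();print(s['qpos'].round(2) if hasattr(s['qpos'],'round') else s['qpos'],s['time_s'],s['position']-h)
for n in ('scene','side','wrist'): lying(n)
snap('wrist','w5.png')
E
```

```text
FalseTraceback (most recent call last):
  File "<stdin>", line 4, in <module>
cell.Unreachable: the arm cannot follow that straight line within its joint ranges
```

```bash
python3 - <<'E'
from h import *
Q=quat(0,PY,1,False); h=np.r_[fromplate(-.125,0),.28]
p,_=pose(1.64,TM,lift=.10); 
movep(np.r_[p[:2]-.03*ax(PY),.33],quat(.2,RY,1))
movep(h,Q); s=read_state();print(np.round(s['qpos'],2),s['time_s'],s['position']-h)
for n in ('scene','side','wrist'): lying(n)
snap('wrist','w5.png')
E
```

```text
[-0.49  0.13  0.57  1.96 -0.08  1.07  1.4 ] 24.425 [ 7.40883758e-04 -3.00454846e-04 -4.24356499e-05]
scene 1639 [-5.8  3. ] [ 71.  153.5] 88.17
side 857 [-7.  -1.7] [ 79.2 150.2] 89.28
wrist 7221 [-4.7  0.8] [ 69.7 151.7] 88.45
```

View pics/w5.png

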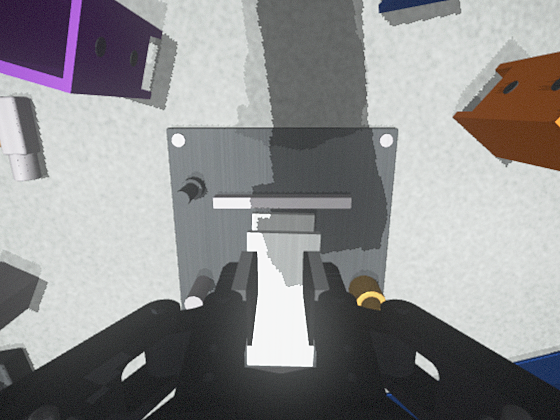

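The riser lies straight, with its foot at plate x ≈ −80 mm and yaw −1.6°. The screw at (192,188) is clear of the path. I push now.

```bash
python3 - <<'E'
from h import *
P=lambda x,z=.085,y=.002: np.r_[fromplate(x,y),z]
move_linear(P(-.125),velocity=.12,rotation=quat(0,PY,1,False),max_force=10)
for x,v,f in [(-.094,.04,8),(-.045,.025,12),(-.024,.012,9)]:
    r=move_linear(P(x),velocity=v,max_force=f); s=read_state()
    print(x,r,toplate(s['position'][:2]),np.round(s['wrist_force'],1),s['time_s'])
    if r: break
lying('scene');lying('side'); snap('scene','c6.png')
i=cv2.imread('pics/c6.png')[170:360,170:340];cv2.imwrite('pics/c6c.png',cv2.resize(i,None,fx=3,fy=3))
E
```

```text
-0.094 False [-0.0942298   0.00195864] [ 0.3 -0.3 -0.3] 27.325
-0.045 False [-0.04501427  0.00198664] [-1.5  0.6 -0.8] 29.4333
-0.024 True [-0.03023174  0.00203575] [ 0.6  1.  -0.2] 30.625
scene 1787 [54.9  4.9] [ 70.4 153.1] 89.83
side 853 [53.7  2.2] [ 75.6 149.4] 89.89
```

View pics/c6c.png

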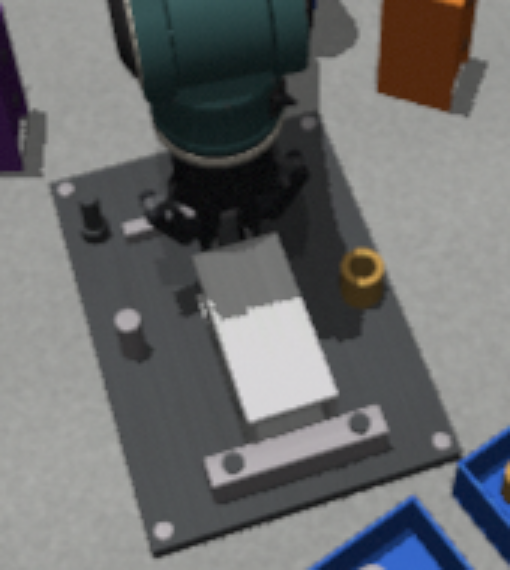

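The push stopped on contact at TCP x = −30 mm, where −31 mm was expected. The riser's centre is at 55 mm, so its mouth is at 130 mm and square within 0.2°. The strip at (290,415) is the mouth showing above the lower stop. I back off, check once and hand in.

```bash
python3 - <<'E'
from h import *
move_linear(np.r_[fromplate(-.065,.002),.085],velocity=.08)
move_linear(np.r_[fromplate(-.065,.002),.25],velocity=.15)
a=[lying(n) for n in ('scene','wrist')]; top('scene'); print(read_state()['time_s'])
mx=np.mean([r[0][0] for r in a])+75; print(mx)
if 127<mx<133: print(hand_in())
E
```

```text
scene 1779 [54.   4.8] [ 70.4 153.5] 89.92
wrist 6680 [45.2  2.5] [ 69.9 131.4] 89.8
scene 549 slope 0.3 tilt 0.6 z at x=0 0.0867
32.75
124.62895202636719
```

The wrist view cut off the riser's far end (131 mm seen). Its foot edge at −20.5 mm puts the mouth at 129.5 mm, and the scene view gives 129 mm, so it is flush.

```bash
python3 -c "
from h import *
print(hand_in())"
```

```text
the job is handed in; nothing more can be done
None
```

The riser was lowered gently until flat, pushed by its foot until its mouth was flush against the end stop (measured at 129–130 mm, square within 0.2°), and the job was handed in at about 33 s; no verdict was returned.

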